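# Spring check on a laboratory shaker's belt tensioner

### The job

The cover and belt are off the laboratory shaker; check the spring of its belt tensioner, the long arm with the pointer. Push the arm steadily against its spring until its pointer stands between the two prongs of the fork-shaped clip on the rim of the scale and hold it there for a good second without driving it beyond them, then ease the arm back to its rest stop, not letting it snap back, and move clear. Leave the short brake arm alone.

Things in the scene. Friction and masses are not known exactly. Their poses are not given: they have to be found in the camera images.
- tensioner: Steel arm, 20 mm wide, on a white chassis (300x360, deck 45 high). Origin: on its vertical pivot, at deck height; x along the arm. Push the upright black roller, 24 diameter, 115 from the pivot, 18 to 63 above the deck; over 60 free beside it. The spring holds the arm at a stop; it swings only counterclockwise from above (its +y), up to 63 deg: 4 N at first, 9 N at 45 deg. Let go, it flies back.
- pointer (a point): Tip of the dark 5 mm wide pointer blade at the end of the tensioner arm, 160 mm from the pivot on the arm's centre line and 12.5 mm above the deck, over the flat arc-shaped scale. Its axes are the arm's: x outward from the pivot, y the way the arm is pushed.
- window (a point): Where the pointer tip must stand, 160 mm from the pivot, 12.5 mm above the deck, on the line from the pivot midway between the prongs; x outward, y the way of the push. The prongs: two dark bars pointing at the pivot, 32 long, 6 wide, 18 high, clear gap 30 mm, on a fork-shaped clip at the scale's rim; tips 8 mm farther out. It starts 67 to 131 mm along the arc from the pointer.
- brake_roller (a point): Centre of the smaller black roller (20 mm diameter, 32 mm high, centre 34 mm above the deck) on the short brake arm (65 mm from its pivot to the roller), a sprung arm without pointer or scale on the same chassis. Not to be moved.

How it is judged:
By the outcome, as a careful person would: the job done as asked, in the order asked, and still so for the second after the job is handed in, with the robot touching nothing.
It also fails if it takes over 38 s, if anything falls off the work surface, if the arm or the gripper's body presses on something with over 40 N, if the wrist force passes 120 N, or if a joint passes its speed limit or range.

### The arm

A 6-joint arm with a two-finger parallel gripper is mounted at the origin on the work surface. World frame = base frame: x ahead of the robot, y to its left, z up, the work surface at z = 0. Lengths are in m, angles in rad, forces in N, time in s.
With the tool pointing down it reaches from about 0.275 to 0.825 m from the base axis. Payload 4.9 kg.
Tool frame: the origin (TCP) lies midway between the tips of the shut fingers; the grasp point (between the pads) lies 19 mm behind it; x points along the fingers, y is the direction in which the jaws open and shut, and the axes are right-handed (so a half turn about x gives the same grasp; the last joint's range is limited). The gripper opens to 85 mm and grips with 20 to 120 N. Pads are 22 mm wide; open, the fingers measure 114 mm over their backs; the gripper's body (76 mm by 85 mm) begins 54 mm behind the grasp point. The pads swing forward as they close: fully open they stand 13 mm farther back than shut.
Start: joints at [1.027, 0.326, -0.193, 1.052, 0, 1.437], TCP at [0.219, 0.504, 0.231] pointing down, gripper open.
Joint ranges: [-2.65, 2.65], [-0.97, 1.79], [-1.3, 1.35], [-1.93, 2.1], [-1.47, 1.37], [-3.14, 3.14]. Speed limits (rad/s): [2.57, 2.57, 3.14, 3.14, 3.14, 3.14].

### API

Orientations are given as a unit quaternion [x, y, z, w].
In Python, from workcell import r, cams, job gives the robot as it stands.
- The arm moves only by the tool jog_arm, never from a script. Its argument "increments" is text: rows parted by semicolons, each of 7 numbers parted by spaces: the closure in counts, from 0 (fully open) to 255 (shut), then the shift along the tool's x, y, z normalised to -1 to 1, where 1 is 25 cm, then the turn, a rotation vector about the tool's x, y, z normalised to -1 to 1, where 1 is 90 degrees. A call has 1 to 5 rows; each row is the pose to reach, as a shift and turn from the pose commanded when the call began, along the tool's axes at that moment; what a row does not reach only later rows make up. A row lasts 1/10 s, in which the tool goes at most 50 mm and 8.59 degrees, less where a joint would pass 70% of its speed; a pose out of reach is approached as far as the arm can. A call with a number of a shift or a turn outside -1 to 1 is refused whole. A call with a gripper value outside its range is refused whole. The fingers move at their own pace and stop on an object; "force" is the grip in N (left out, the last holds). Time passes only in rows, so rows that repeat a pose let the fingers close. It gives the time, the measured TCP pose, the force and the opening at its end, in the units of the state.
- r.read_state(): the state, without advancing time (a new reading comes with each control period).
- cams.get_image(name): name is "scene" or "side" or "wrist"; returns a dict with "image" (480x640x3 uint8, blue, green, red), "fx", "fy", "cx", "cy" (pixels), "k1" (the pictures are not rectified: a ray, as slopes to the right and down, at radius r is drawn at 1 + k1 r^2 times it, then the intrinsics apply), "rvec" (rotation vector, rad) and "tvec" (3), from world to camera coordinates, as OpenCV has them; the wrist camera has in their place "hand_eye" (4x4, takes a point from camera to tool coordinates, whose origin is the TCP and whose axes are the tool frame's). Camera axes: x right, y down, z forward; pixel columns grow to the right and rows downward; lengths in m; the calibration is good to about 2 mm. A picture is of the moment at which its call begins: read the wrist's pose just before it. There is no depth.
- job.sign_off(): hands the job in, once; it reports no verdict.
The state is a dict: "clock": time; "joint_positions": joint angles; "joint_vel": joint speeds; "joint_torque": joint torques, N m; "tcp_pos": TCP position; "eef_rot": TCP orientation; "force": force on the tool from outside, world axes, zero at the start; "torque": the same for the moment, N m; "opening": finger opening in m.
Only numpy, scipy, OpenCV 4.12 (cv2) and the standard library are available. Lean on these libraries where they do the work, as an engineer would, in place of code of your own. Each camera call takes 0.05 s, during which the arm holds its last target. There are 200 camera calls.

## Working session

There is one attempt and no reset: what is moved stays moved. The work goes in short steps, Python scripts to look and compute and a tool call to move; the robot and the scene stay as the last step left them, time stands still between calls to the robot, and variables do not carry over. Pictures are saved under pics/ and viewed, about 8 in all and at most 12, crops included, and the job is handed in when it is done.

Besides the shell and the picture viewer there is one more tool, called after "Emit:" in YAML: its name, and indented under it one key for each argument. jog_arm: Moves the arm, as the interface text tells. Scaled input: -1 to 1 covers 25 cm each way for a shift and 90 degrees each way for a turn. Its arguments: {"type":"object","properties":{"increments":{"type":"string"},"force":{"type":"number"}},"required":["increments"]}

```bash
mkdir -p pics; cat > h.py <<'E'
import numpy as np, cv2, pickle
from scipy.spatial.transform import Rotation as R
from workcell import r, cams, job
def grab(n,tag):
    s=r.read_state(); d=dict(cams.get_image(n)); d['state']={k:np.array(v).tolist() for k,v in s.items()}
    cv2.imwrite(f'pics/{tag}.png',d['image']); pickle.dump(d,open(f'pics/{tag}.pkl','wb')); return d
def load(tag): return pickle.load(open(f'pics/{tag}.pkl','rb'))
def cam(d):  # R (cam->world), centre
    if 'hand_eye' in d:
        H=np.array(d['hand_eye']); Rt=R.from_quat(d['state']['eef_rot']).as_matrix()
        return Rt@H[:3,:3], Rt@H[:3,3]+np.array(d['state']['tcp_pos'])
    Rm=cv2.Rodrigues(np.array(d['rvec'],float))[0]; return Rm.T, -Rm.T@np.array(d['tvec']).ravel()
def K(d): return np.array([[d['fx'],0,d['cx']],[0,d['fy'],d['cy']],[0,0,1.]]), np.array([d['k1'],0,0,0.])
def ray(d,u,v):
    k,D=K(d); p=cv2.undistortPoints(np.array([[[u,v]]],float),k,D)[0,0]; Rm,c=cam(d)
    w=Rm@np.array([p[0],p[1],1]); return c,w/np.linalg.norm(w)
def onz(d,u,v,z):
    c,w=ray(d,u,v); return c+w*(z-c[2])/w[2]
def tri(d1,p1,d2,p2):
    c1,w1=ray(d1,*p1);c2,w2=ray(d2,*p2)
    t=np.linalg.lstsq(np.c_[w1,-w2],c2-c1,rcond=None)[0]; a=c1+w1*t[0];b=c2+w2*t[1]
    return (a+b)/2,np.linalg.norm(a-b)
def proj(d,P):
    k,D=K(d); Rm,c=cam(d); q=(np.atleast_2d(P)-c)@Rm
    return cv2.projectPoints(q,np.zeros(3),np.zeros(3),k,D)[0][:,0]
E
python3 - <<'E'
from h import *
for n in ('scene','side'):
    d=grab(n,n+'0'); print(n,cam(d)[1].round(3),d['fx'])
s=r.read_state(); print(s['tcp_pos'],s['eef_rot'],s['clock'],s['opening'])
print(R.from_quat(s['eef_rot']).as_matrix().round(3))
E
```

```text
scene [0.885 0.545 0.713] 600.6741281179808
side [ 0.261 -0.379  0.627] 542.989323684793
[0.21885317 0.50401753 0.23057157] [ 0.14334285  0.69250544 -0.14439011  0.69212755] 0.1 0.08507169189621101
[[-0.001  0.398  0.917]
 [-0.001  0.917 -0.398]
 [-1.    -0.002 -0.   ]]
```

View pics/scene0.png

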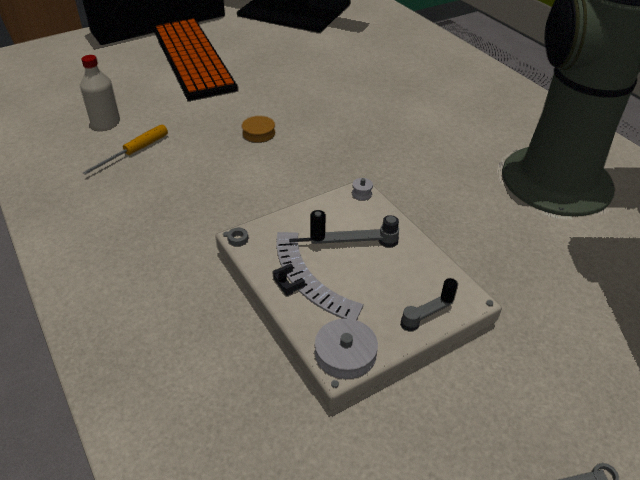

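View pics/side0.png

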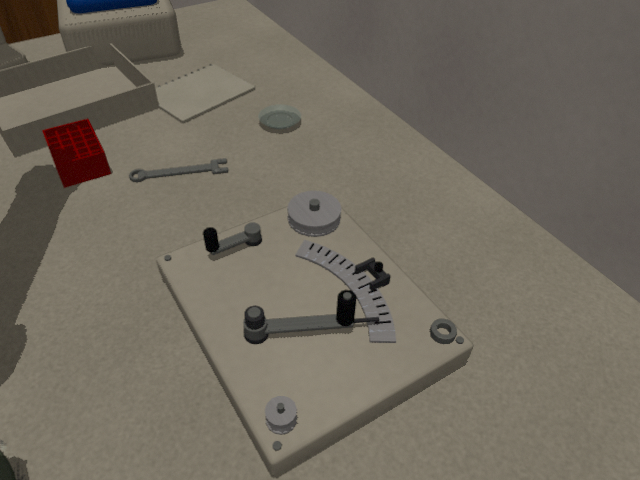

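Both views show the chassis. The tensioner roller is at scene (317,225) and side (347,308), and the pivot at scene (390,232) and side (255,322). The fork clip is near scene (288,278) and side (373,273), and the brake roller at scene (449,290) and side (211,240). I'll enlarge both for pixel picking.

```bash
python3 - <<'E'
from h import *
a=load('scene0')['image'][190:320,260:410]; b=load('side0')['image'][230:360,240:410]
a=cv2.resize(a,None,fx=4,fy=4,interpolation=cv2.INTER_CUBIC);b=cv2.resize(b,None,fx=4,fy=4,interpolation=cv2.INTER_CUBIC)
# two pictures side by side, each trimmed to 400 wide
im=np.hstack([a[:, :400],b[:,280:680]]); im=cv2.convertScaleAbs(im,alpha=1.6)
cv2.imwrite('pics/crop1.png',im)
E
```

```text
(no output)
```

View pics/crop1.png

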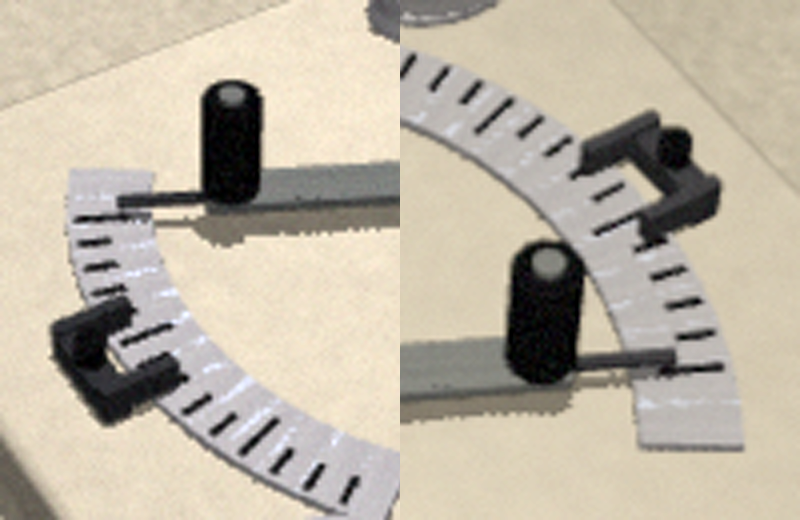

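The enlarged crop shows the pointer tip at scene (289.5,240.3) and side (379,318.8). The roller top is at scene (318,213.5) and side (347,295.5). The prong tips are at scene (291,265.8) and (303,280.5), and side (371,283) and (357,267.5).

```bash
python3 - <<'E'
from h import *
a=load('scene0');b=load('side0')
P={'tip':((289.5,240.3),(379,318.8)),'roltop':((318,213.5),(347,295.5)),'pivtop':((390,219),(254.5,311)),
'prA':((291,265.8),(371.5,283.3)),'prB':((303,280.5),(357,267.8)),'brake':((450,282),(211,232)),'brpiv':((411,313),(253,229)),
'pulley':((346,335),(315,200))}
q={}
for k,(p1,p2) in P.items():
    q[k],e=tri(a,p1,b,p2); print(k,q[k].round(4),'gap',round(e,4))
pv=q['pivtop'][:2]
for k in ('tip','roltop','prA','prB'):
    v=q[k][:2]-pv; print(k,np.linalg.norm(v).round(4),np.degrees(np.arctan2(v[1],v[0])).round(2))
print(np.linalg.norm(q['prA']-q['prB']), np.linalg.norm(q['brake'][:2]-q['brpiv'][:2]))
E
```

```text
tip [ 0.5609 -0.064   0.0577] gap 0.0039
roltop [ 0.5206 -0.0444  0.1105] gap 0.0034
pivtop [0.419  0.0059 0.0919] gap 0.0028
prA [ 0.5871 -0.0115  0.06  ] gap 0.0029
prB [0.5866 0.0229 0.0592] gap 0.0035
brake [0.4285 0.159  0.0952] gap 0.0052
brpiv [0.4931 0.1598 0.0684] gap 0.0043
pulley [0.5977 0.1544 0.0826] gap 0.0035
tip 0.1582 -26.19
roltop 0.1134 -26.35
prA 0.1691 -5.92
prB 0.1685 5.81
0.034509787780388164 0.06459198801399874
```

Measured: pivot (0.419,0.006), arm at -26.3°, window midline at about 0°, so the swing is about 26.2° (73 mm of arc, in range). Radii and heights agree with the text. Tool y already lies roughly along the push direction. I'll shut the fingers and approach the free side of the roller.

Emit:
jog_arm:
  increments: "255 0 -0.13 0.15 0 0 0; 255 0 -0.26 0.30 0 0 0; 255 0 -0.39 0.45 0 0 0; 255 0 -0.52 0.60 0 0 0; 255 0 -0.65 0.75 0 0 0"
  force: 60

```text
clock: 0.6
tcp_pos: [0.3265, 0.2789, 0.2311]
eef_rot: [0.144, 0.692, -0.144, 0.692]
force: [1.2, -0.1, 0.4]
opening: 0.0121
```

Emit:
jog_arm:
  increments: "255 0 -0.13 0.15 0 0 0; 255 0 -0.26 0.30 0 0 0; 255 0 -0.39 0.45 0 0 0; 255 0 -0.52 0.60 0 0 0; 255 0 -0.65 0.75 0 0 0"

```text
clock: 1.1
tcp_pos: [0.4339, 0.055, 0.2312]
eef_rot: [0.144, 0.692, -0.144, 0.692]
force: [1.3, 0.4, 0.6]
opening: -0.0001
```

```bash
cat >> h.py <<'E'
PV=np.array([0.419,0.006])
def to(target, yaw_z):  # world target xyz, desired angle (deg) of tool z; tool x kept down
    s=r.read_state(); Rt=R.from_quat(s['eef_rot']).as_matrix()
    z=np.array([np.cos(np.radians(yaw_z)),np.sin(np.radians(yaw_z)),0]); x=np.array([0,0,-1.]); G=np.c_[x,np.cross(z,x),z]
    return np.r_[Rt.T@(np.array(target)-s['tcp_pos'])/0.25, R.from_matrix(Rt.T@G).as_rotvec()/(np.pi/2)].round(3)
E
python3 - <<'E'
from h import *
s=r.read_state(); print(s['clock'],s['tcp_pos'],s['force'],s['opening'])
print(to([0.4995,-0.0865,0.2],-26.3))
E
```

```text
1.1 [0.43387461 0.05504038 0.2312336 ] [1.27334966 0.43452719 0.56547042] -0.00014748851156217964
[ 0.125 -0.415  0.466  0.031 -0.    -0.   ]
```

Emit:
jog_arm:
  increments: "255 0.03 -0.1 0.12 0.01 0 0; 255 0.06 -0.21 0.235 0.02 0 0; 255 0.09 -0.31 0.35 0.03 0 0; 255 0.125 -0.415 0.466 0.031 0 0; 255 0.125 -0.415 0.466 0.031 0 0"

```text
clock: 1.6
tcp_pos: [0.5003, -0.0883, 0.1986]
eef_rot: [0.162, 0.688, -0.163, 0.688]
force: [-0.4, 0.2, 0.2]
opening: 0.0001
```

```bash
python3 - <<'E'
from h import *
d=grab('wrist','w1'); s=r.read_state(); print(s['tcp_pos'],s['joint_positions'])
print(proj(d,[[.419,.006,.092],[.5206,-.0444,.11],[.561,-.064,.0575],[.587,-.0115,.06],[.5866,.0229,.059]]).round(0).tolist())
E
```

```text
[ 0.49904101 -0.0862386   0.19889829] [-3.16999957e-01  2.72987533e-01 -3.54508526e-01  9.45163785e-01
  5.93418520e-05  1.45022848e-01]
[[394.0, 72.0], [392.0, 243.0], [378.0, 276.0], [445.0, 277.0], [482.0, 260.0]]
```

View pics/w1.png

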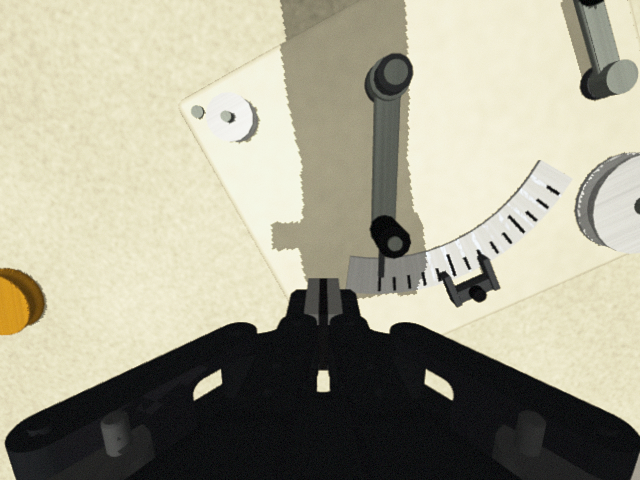

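The wrist view agrees with the measurements: pivot (394,72), roller top (394,243), prong tips (446,279) and (483,261). I'll descend beside the roller.

Emit:
jog_arm:
  increments: "255 0.12 0 0 0 0 0; 255 0.24 0 0 0 0 0; 255 0.36 0 0 0 0 0; 255 0.454 0 0 0 0 0; 255 0.454 0 0 0 0 0"

```text
clock: 2.15
tcp_pos: [0.4959, -0.0825, 0.0839]
eef_rot: [0.16, 0.691, -0.16, 0.686]
force: [-0.2, 0.4, -0.2]
opening: -0.0
```

```bash
cat >> h.py <<'E'
def pol():
    s=r.read_state(); v=s['tcp_pos'][:2]-PV; a=np.degrees(np.arctan2(v[1],v[0])); y=R.from_quat(s['eef_rot']).as_matrix()[:,2]
    print('t',round(float(s['clock']),2),'r',np.linalg.norm(v).round(4),'ang',a.round(2),'z',s['tcp_pos'][2].round(4),'yaw',np.degrees(np.arctan2(y[1],y[0])).round(2),'F',np.round(s['force'],1))
def arc(r0,off,yaws,z=0.085):
    # TCP stands so that the roller centre (r0 along tool z from pivot) is off ahead in tool y
    for w in yaws:
        c,s_=np.cos(np.radians(w)),np.sin(np.radians(w)); p=PV+r0*np.array([c,s_])-off*np.array([-s_,c])
        print(w,to([*p,z],w))
E
python3 - <<'E'
from h import *
pol(); arc(.1135,.03,[-26.3]); arc(.1135,.0265,[-26.3])
E
```

```text
t 2.15 r 0.1172 ang -49.01 z 0.0839 yaw -26.19 F [-0.2  0.4 -0.2]
-26.3 [-0.004  0.061  0.022  0.001 -0.004  0.   ]
-26.3 [-0.004  0.075  0.022  0.001 -0.004  0.   ]
```

Emit:
jog_arm:
  increments: "255 0 0.015 0.006 0 0 0; 255 0 0.03 0.012 0 0 0; 255 0 0.04 0.018 0 0 0; 255 0 0.05 0.022 0 0 0; 255 0 0.055 0.022 0 0 0"

```text
clock: 2.65
tcp_pos: [0.5109, -0.0746, 0.0872]
eef_rot: [0.161, 0.688, -0.161, 0.689]
force: [-0.0, -1.0, -0.4]
opening: -0.0001
```

Emit:
jog_arm:
  increments: "255 0 0.005 0 0 0 0; 255 0 0.01 0 0 0 0; 255 0 0.015 0 0 0 0; 255 0 0.02 0 0 0 0; 255 0 0.02 0 0 0 0"

```text
clock: 3.15
tcp_pos: [0.5123, -0.0701, 0.0865]
eef_rot: [0.161, 0.689, -0.161, 0.689]
force: [-0.2, 0.0, -0.2]
opening: 0.0002
```

```bash
python3 -c "
from h import *
pol(); arc(.1135,.0265,[-26.3,-20])"
```

```text
t 3.15 r 0.1204 ang -39.19 z 0.0865 yaw -26.27 F [-0.2  0.  -0.2]
-26.3 [ 0.006  0.002 -0.016  0.    -0.    -0.   ]
-20 [ 0.006  0.052 -0.007 -0.07  -0.    -0.   ]
```

Emit:
jog_arm:
  increments: "255 0 0.006 -0.004 0 0 0; 255 0 0.012 -0.008 0 0 0; 255 0 0.018 -0.012 0 0 0; 255 0 0.024 -0.016 0 0 0; 255 0 0.03 -0.016 0 0 0"

```text
clock: 3.65
tcp_pos: [0.5125, -0.0625, 0.0867]
eef_rot: [0.16, 0.688, -0.161, 0.689]
force: [1.4, -5.3, -0.7]
opening: -0.0001
```

```bash
python3 -c "
from h import *
pol(); arc(.1135,.0265,[-26.3,-20])"
```

```text
t 3.65 r 0.1159 ang -36.23 z 0.0867 yaw -26.31 F [ 1.4 -5.3 -0.7]
-26.3 [ 0.007 -0.026 -0.003 -0.     0.001  0.001]
-20 [ 0.007  0.024  0.006 -0.07   0.001  0.001]
```

```bash
python3 -c "
from h import *
arc(.1135,.0215,[-25,-23.5,-22,-20.5,-19],.0867)"
```

```text
-25 [ 0.     0.004 -0.001 -0.015  0.001  0.001]
-23.5 [ 0.     0.016  0.001 -0.031  0.001  0.001]
-22 [ 0.     0.028  0.003 -0.048  0.001  0.001]
-20.5 [ 0.     0.04   0.004 -0.065  0.001  0.001]
-19 [ 0.     0.052  0.005 -0.081  0.001  0.001]
```

Emit:
jog_arm:
  increments: "255 0 0.004 -0.001 -0.015 0 0; 255 0 0.016 0.001 -0.031 0 0; 255 0 0.028 0.003 -0.048 0 0; 255 0 0.04 0.004 -0.065 0 0; 255 0 0.052 0.005 -0.081 0 0"

```text
clock: 4.15
tcp_pos: [0.5193, -0.051, 0.0867]
eef_rot: [0.116, 0.697, -0.116, 0.698]
force: [-0.1, -5.4, 0.8]
opening: -0.0001
```

Emit:
jog_arm:
  increments: "255 0 0.012 0.002 -0.017 0 0; 255 0 0.024 0.004 -0.033 0 0; 255 0 0.036 0.006 -0.05 0 0; 255 0 0.048 0.007 -0.067 0 0; 255 0 0.06 0.007 -0.083 0 0"

```text
clock: 4.65
tcp_pos: [0.526, -0.0376, 0.0868]
eef_rot: [0.07, 0.703, -0.071, 0.704]
force: [0.4, -6.4, -0.3]
opening: -0.0001
```

```bash
python3 - <<'E'
from h import *
d=grab('scene','s2');e=grab('side','d2');pol()
a=d['image'][190:310,250:400];b=e['image'][240:360,260:410]
im=cv2.resize(np.hstack([a,b]),(800,320),interpolation=cv2.INTER_CUBIC)
w=cv2.resize(grab('wrist','w2')['image'][0:300,200:600],(400,280)); 
im=np.vstack([im,np.hstack([w,np.zeros_like(w)])])
cv2.imwrite('pics/c2.png',cv2.convertScaleAbs(im,alpha=1.6))
E
```

```text
t 4.75 r 0.1155 ang -22.07 z 0.0868 yaw -11.44 F [ 0.9 -5.2  0.3]
```

View pics/c2.png

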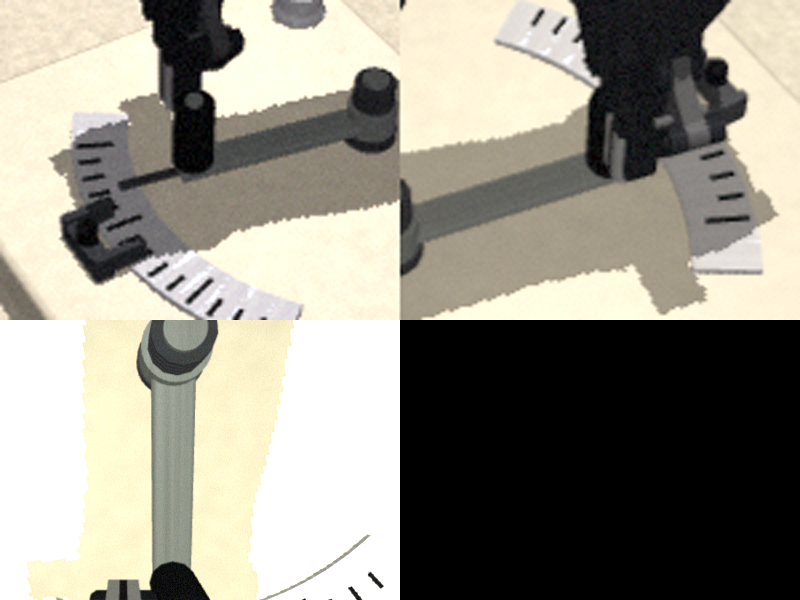

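The scene part of the composite shows the pointer tip at crop (120,186), i.e. scene (295,259.8), still short of the near prong.

```bash
python3 - <<'E'
from h import *
d=load('s2')
for n,u,z in (('tip0',(289.5,240.3),.0575),('tip',(295,259.8),.0575),('prA',(291,265.8),.06),('prB',(303,280.5),.06)):
    p=onz(d,*u,z)[:2]-PV; print(n,np.linalg.norm(p).round(4),np.degrees(np.arctan2(p[1],p[0])).round(2))
E
```

```text
tip0 0.1563 -26.11
tip 0.1566 -9.83
prA 0.1678 -5.67
prB 0.1676 6.39
```

Emit:
jog_arm:
  increments: "255 0 0.012 0.002 -0.017 0 0; 255 0 0.024 0.004 -0.033 0 0; 255 0 0.036 0.006 -0.05 0 0; 255 0 0.048 0.007 -0.067 0 0; 255 0 0.06 0.007 -0.083 0 0"

```text
clock: 5.3
tcp_pos: [0.5308, -0.0235, 0.0868]
eef_rot: [0.024, 0.706, -0.025, 0.707]
force: [1.7, -7.3, -0.4]
opening: 0.0003
```

Emit:
jog_arm:
  increments: "255 0 0.007 0.001 -0.008 0 0; 255 0 0.013 0.002 -0.017 0 0; 255 0 0.018 0.003 -0.025 0 0; 255 0 0.018 0.003 -0.025 0 0; 255 0 0.018 0.003 -0.025 0 0"

```text
clock: 5.8
tcp_pos: [0.532, -0.0191, 0.0868]
eef_rot: [0.01, 0.707, -0.012, 0.707]
force: [1.9, -7.1, 0.0]
opening: 0.0002
```

```bash
python3 - <<'E'
from h import *
d=grab('scene','s3');pol()
a=d['image'][190:310,250:400]
cv2.imwrite('pics/c3.png',cv2.convertScaleAbs(cv2.resize(a,(750,600),interpolation=cv2.INTER_CUBIC),alpha=1.8))
E
```

```text
t 5.85 r 0.1157 ang -12.56 z 0.0868 yaw -1.77 F [ 1.6 -6.5  0.1]
```

View pics/c3.png

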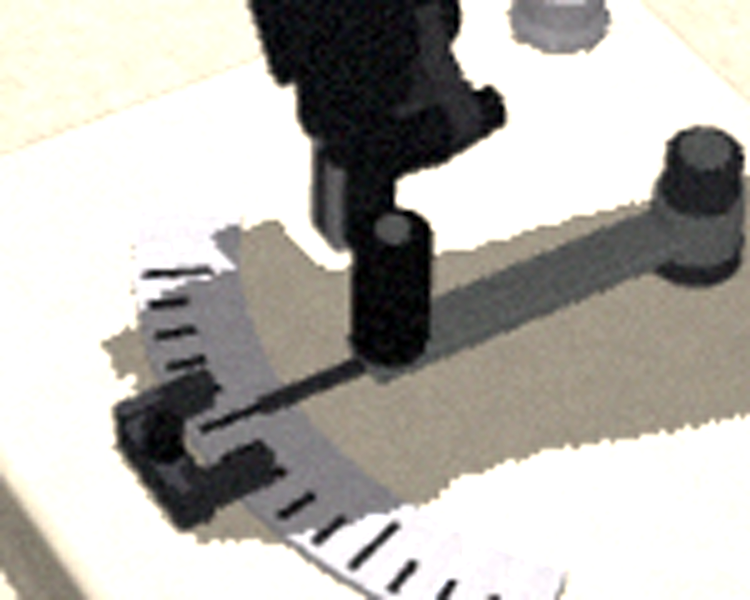

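```bash
python3 - <<'E'
from h import *
d=load('s3')
for a in (-4,-2,0,2):
    c=np.radians(a); f=lambda r_,z:(proj(d,[*(PV+r_*np.array([np.cos(c),np.sin(c)])),z])[0]-[250,190])*5
    print(a,f(.157,.0575).round(),f(.125,.0575).round(),'roller top',f(.1135,.108).round())
for n,u in (('A',(300,265)),('tip',(303,271.6)),('blade',(317,265))):
    p=onz(d,*u,.0575)[:2]-PV; print(n,np.linalg.norm(p).round(4),np.degrees(np.arctan2(p[1],p[0])).round(2))
E
```

```text
-4 [244. 384.] [338. 350.] roller top [375. 218.]
-2 [253. 395.] [345. 359.] roller top [381. 226.]
0 [261. 407.] [352. 368.] roller top [388. 234.]
2 [271. 418.] [360. 377.] roller top [396. 242.]
A 0.1539 -4.95
tip 0.1563 0.36
blade 0.131 -0.07
```

The pointer tip at crop (265,408) lies at about 0.1°, against a window centre of about 0.2°. It is centred between the prongs, so I'll hold.

Emit:
jog_arm:
  increments: "255 0 0 0 0 0 0; 255 0 0 0 0 0 0; 255 0 0 0 0 0 0; 255 0 0 0 0 0 0; 255 0 0 0 0 0 0"

```text
clock: 6.35
tcp_pos: [0.532, -0.0192, 0.0868]
eef_rot: [0.01, 0.707, -0.012, 0.707]
force: [1.8, -6.5, -0.3]
opening: 0.0001
```

Emit:
jog_arm:
  increments: "255 0 0 0 0 0 0; 255 0 0 0 0 0 0; 255 0 0 0 0 0 0; 255 0 0 0 0 0 0; 255 0 0 0 0 0 0"

```text
clock: 6.85
tcp_pos: [0.532, -0.0192, 0.0868]
eef_rot: [0.01, 0.707, -0.012, 0.707]
force: [2.2, -7.5, -0.2]
opening: 0.0001
```

Emit:
jog_arm:
  increments: "255 0 0 0 0 0 0; 255 0 0 0 0 0 0; 255 0 0 0 0 0 0; 255 0 0 0 0 0 0; 255 0 0 0 0 0 0"

```text
clock: 7.35
tcp_pos: [0.532, -0.0192, 0.0868]
eef_rot: [0.01, 0.707, -0.012, 0.707]
force: [1.2, -7.8, 0.3]
opening: 0.0002
```

```bash
python3 - <<'E'
from h import *
d=grab('scene','s4');pol()
print('mean diff vs s3', cv2.absdiff(d['image'],load('s3')['image'])[250:290,270:340].mean(), 'noise ref',cv2.absdiff(d['image'],load('s3')['image'])[350:450,100:250].mean())
arc(.1135,.0215,[-3,-4.5,-6,-7.5,-9],.0867)
E
```

```text
t 7.4 r 0.1157 ang -12.57 z 0.0868 yaw -1.78 F [ 1.2 -7.1 -0.4]
mean diff vs s3 2.6010714285714287 noise ref 2.029488888888889
-3 [ 0.    -0.009 -0.003  0.014  0.001  0.001]
-4.5 [ 0.    -0.021 -0.005  0.03   0.001  0.001]
-6 [ 0.    -0.032 -0.008  0.047  0.001  0.001]
-7.5 [ 0.    -0.044 -0.012  0.064  0.001  0.001]
-9 [ 0.    -0.056 -0.015  0.08   0.001  0.001]
```

Emit:
jog_arm:
  increments: "255 0 -0.011 -0.003 0.017 0 0; 255 0 -0.023 -0.006 0.033 0 0; 255 0 -0.035 -0.009 0.05 0 0; 255 0 -0.047 -0.012 0.067 0 0; 255 0 -0.058 -0.015 0.083 0 0"

```text
clock: 7.9
tcp_pos: [0.5276, -0.0335, 0.0867]
eef_rot: [0.057, 0.704, -0.058, 0.705]
force: [1.0, -6.2, -0.4]
opening: 0.0
```

Emit:
jog_arm:
  increments: "255 0 -0.011 -0.003 0.017 0 0; 255 0 -0.023 -0.006 0.033 0 0; 255 0 -0.035 -0.009 0.05 0 0; 255 0 -0.047 -0.012 0.067 0 0; 255 0 -0.058 -0.015 0.083 0 0"

```text
clock: 8.4
tcp_pos: [0.5215, -0.047, 0.0867]
eef_rot: [0.103, 0.699, -0.104, 0.7]
force: [0.4, -5.5, -0.3]
opening: -0.0001
```

Emit:
jog_arm:
  increments: "255 0 -0.008 -0.002 0.011 0 0; 255 0 -0.016 -0.004 0.022 0 0; 255 0 -0.023 -0.006 0.033 0 0; 255 0 -0.031 -0.008 0.044 0 0; 255 0 -0.039 -0.01 0.055 0 0"

```text
clock: 8.9
tcp_pos: [0.5165, -0.0556, 0.0868]
eef_rot: [0.133, 0.694, -0.133, 0.695]
force: [1.8, -5.5, -1.3]
opening: -0.0
```

```bash
python3 - <<'E'
from h import *
pol(); arc(.1135,.0215,[-24,-26.3],.0867)
E
```

```text
t 8.9 r 0.1153 ang -32.28 z 0.0868 yaw -21.69 F [ 1.8 -5.5 -1.3]
-24 [ 0.    -0.019 -0.003  0.026  0.001  0.   ]
-26.3 [ 0.    -0.037 -0.008  0.051  0.001  0.   ]
```

Emit:
jog_arm:
  increments: "255 0 -0.006 -0.001 0.008 0 0; 255 0 -0.012 -0.002 0.016 0 0; 255 0 -0.018 -0.003 0.024 0 0; 255 0 -0.024 -0.004 0.032 0 0; 255 0 -0.03 -0.006 0.04 0 0"

```text
clock: 9.4
tcp_pos: [0.512, -0.0617, 0.0867]
eef_rot: [0.155, 0.69, -0.155, 0.69]
force: [1.0, -4.5, 0.5]
opening: 0.0004
```

Emit:
jog_arm:
  increments: "255 0 -0.004 -0.001 0.006 0 0; 255 0 -0.008 -0.002 0.012 0 0; 255 0 -0.012 -0.003 0.016 0 0; 255 0 -0.016 -0.003 0.016 0 0; 255 0 -0.02 -0.003 0.016 0 0"

```text
clock: 9.9
tcp_pos: [0.5085, -0.0648, 0.0864]
eef_rot: [0.164, 0.688, -0.163, 0.688]
force: [-0.1, -0.5, -0.1]
opening: 0.0002
```

Emit:
jog_arm:
  increments: "255 0 -0.004 0 0 0 0; 255 0 -0.008 0 0 0 0; 255 0 -0.012 0 0 0 0; 255 0 -0.016 0 0 0 0; 255 0 -0.02 0 0 0 0"

```text
clock: 10.4
tcp_pos: [0.5065, -0.0699, 0.0865]
eef_rot: [0.163, 0.688, -0.163, 0.688]
force: [0.4, 0.3, 0.4]
opening: -0.0003
```

```bash
python3 - <<'E'
from h import *
pol()
E
```

```text
t 10.4 r 0.1158 ang -40.94 z 0.0865 yaw -26.71 F [0.4 0.3 0.4]
```

The force fell to zero at the rest stop. Next I'll back off 15 mm further, rise, and check.

Emit:
jog_arm:
  increments: "255 0 -0.02 0 0 0 0; 255 0 -0.04 0 0 0 0; 255 0 -0.06 0 0 0 0; 255 -0.1 -0.06 0 0 0 0; 255 -0.25 -0.06 0 0 0 0"

```text
clock: 10.9
tcp_pos: [0.4976, -0.0833, 0.1478]
eef_rot: [0.164, 0.69, -0.164, 0.686]
force: [-0.0, 0.9, 1.0]
opening: -0.0001
```

Emit:
jog_arm:
  increments: "255 -0.15 0 0 0 0 0; 255 -0.3 -0.1 0 0 0 0; 255 -0.3 -0.2 0 0 0 0; 255 -0.3 -0.3 0 0 0 0; 255 -0.3 -0.3 0 0 0 0"

```text
clock: 11.4
tcp_pos: [0.4651, -0.1526, 0.2244]
eef_rot: [0.164, 0.687, -0.165, 0.688]
force: [0.2, 0.6, 0.1]
opening: -0.0001
```

```bash
python3 - <<'E'
from h import *
d=grab('scene','s5');pol()
df=cv2.absdiff(d['image'],load('scene0')['image'])
print('tip/roller',df[200:260,275:400].mean(),'clip',df[260:295,270:305].mean(),'brake',df[275:330,400:460].mean(),'noise',df[330:400,250:300].mean())
cv2.imwrite('pics/c5.png',cv2.convertScaleAbs(cv2.resize(d['image'][180:340,260:470],(788,600)),alpha=1.6))
E
```

```text
t 11.45 r 0.1642 ang -73.53 z 0.2242 yaw -26.88 F [0.5 0.6 0.2]
tip/roller 28.386488888888888 clip 5.145850340136055 brake 5.976969696969697 noise 6.199714285714285
```

View pics/c5.png

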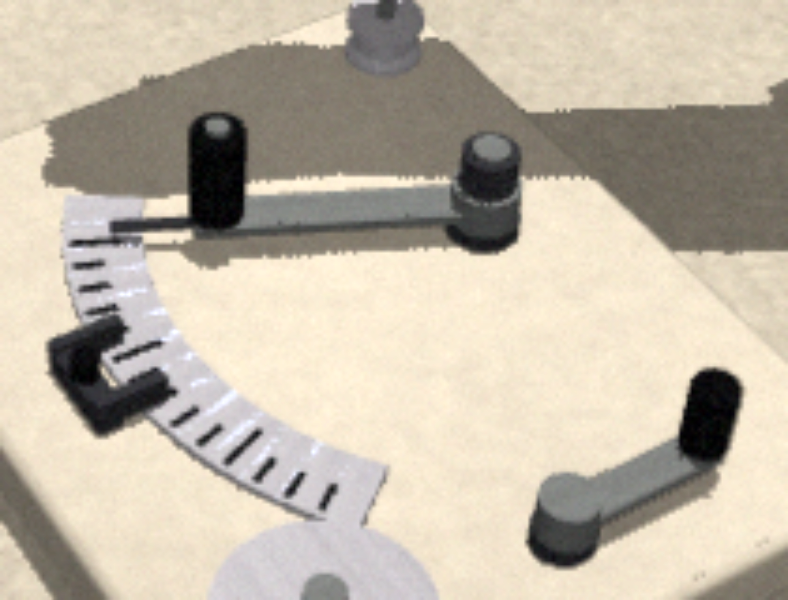

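The arm is back at its rest stop, with the tip at crop (112,226), i.e. scene (290,240), as at the start. The clip and brake arm are unchanged and the tool is clear, so I'm handing in.

```bash
python3 -c "
from h import *
print(job.sign_off())"
```

```text
the job is handed in; nothing more can be done
None
```

The tensioner check is done and handed in at about 11.5 s of the 38 s allowed; the sign-off gave no verdict.

- **Push and hold:** I pushed the roller with the shut fingers, about 26° from rest. The scene camera put the pointer at about 0.1°, with the middle of the fork at about 0.2°. I held it there for over 1.5 s (clock 5.8 to 7.4 s). The wrist force was steady at about 7–8 N.
- **Return:** I eased the arm back with the fingers in contact, and the force fell from about 7 N through 4.5 N to zero at the rest stop. Then I backed off and rose clear.
- **Last checks:** The final picture shows the pointer tip at the same pixel as at the start. The clip and brake arm differ from the first picture only by image noise. The region around the tensioner roller differed more, which I put down to the gripper's shadow visible there. No check failed or disagreed. The two-camera measurements had residuals of 3–5 mm, and the wrist view agreed with them.

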